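# Set the play of a tube rocker's bearing

### The job

Set the bearing play of the tube rocker with its bar-shaped adjusting screw: turn the screw clockwise (seen from above) until it bottoms, then back it off by an eighth of a turn and let go. Leave the round knobs, on the rocker and on the block heater, as they are.

Things in the scene. Friction and masses are not known exactly. Their poses are not given: they have to be found in the camera images.
- adjuster (a joint): How far the adjusting screw is backed off, rad: 0 = bottomed on a hard stop, growing counterclockwise seen from above, up to 2.0; an eighth of a turn is 0.785. Starts at 0.6 to 1.4. Friction 0.06 N m; stays where left, does not rise or sink. It sits on a white disc with dark ticks every 45 degrees; the dark line on its bar points to the long tick when bottomed.
- adjuster_grip (a point): Grip point on the screw's vertical axis, 115 mm above the table. Bare aluminium screw: hub 28 mm across, 9 mm high; on it an upright flat bar 50 long, 12 thick, 30 high, from 16 mm below this point to 14 above. Its x axis: along the bar to the end with the dark line; y: across its thickness. Tray of tubes (under 90 mm high) and all else on the rocker 60 mm or more from the axis.
- lock_rim (a point): Leave alone: point on the top rim of the rocker's round knurled lock knob (32 mm across, top 109 mm above the table), 16 mm from its axis; moves if turned. The knob's axis is 95 mm from the screw's, on the same grey block (180 x 85 mm, top at 85 mm). The rocker is a white machine, 180 x 260 mm, fixed to the table, with four capped tubes on a tray beside the block.
- dial_rim (a point): Leave alone: point on the top rim of the round dial (bare aluminium, 44 mm across, top 98 mm above the table) of the white block heater (160 x 180 mm, fixed to the table, aluminium block with holes and a few tubes); 22 mm from the dial's axis, moves if it is turned.

How it is judged:
On the way:
1. the adjusting screw is turned in until it bottoms (within about 5 degrees of its stop) (value of joint adjuster below 0.09 rad), for 0.1 s.
At the end, for the whole second after the job is handed in: After having been bottomed, the adjusting screw is at rest, backed off from its stop by an eighth of a turn (0.785 rad, 45 degrees) to within 0.22 rad (12.6 degrees); the rim of the lock knob is within 6 mm and that of the dial within 8 mm of where they began (value of joint adjuster between 0.565 and 1.005 rad and velocity of joint adjuster between -0.05 and 0.05 rad/s and distance of lock_rim from where it was at the start of the episode below 0.006 m and distance of dial_rim from where it was at the start of the episode below 0.008 m); the robot touches nothing.
It fails at once if the rocker's round lock knob is turned (its rim moves more than 6 mm) (distance of lock_rim from where it was at the start of the episode above 0.006 m).
It fails at once if the heater's dial is turned (its rim moves more than 8 mm) (distance of dial_rim from where it was at the start of the episode above 0.008 m).
It also fails if it takes over 45 s, if anything falls off the work surface, if the arm or the gripper's body presses on something with over 40 N, if the wrist force passes 120 N, or if a joint passes its speed limit or range.

### The arm

A 6-joint arm with a two-finger parallel gripper is mounted at the origin on the work surface. World frame = base frame: x ahead of the robot, y to its left, z up, the work surface at z = 0. Lengths are in m, angles in rad, forces in N, time in s.
With the tool pointing down it reaches from about 0.35 to 0.85 m from the base axis. Payload 8.1 kg.
Tool frame: the origin (TCP) lies on the centre line of the jaws, within the pads' length; the fingertips stand 11 mm ahead of it and the grasp point (between the pads) lies 8 mm behind it (tip_reach is the z of the fingertips in the tool frame, in m); z points along the fingers, y is the direction in which the jaws open and shut (so a half turn about z gives the same grasp; the last joint's range is limited). The gripper opens to 93 mm and grips with 3 to 60 N. Pads are 15 mm wide; open, the fingers measure 128 mm over their backs; the gripper's body (75 mm by 188 mm) begins 65 mm behind the grasp point.
Start: joints at [-1.346, 0.13, 1.488, -0, 1.523, -0.085], TCP at [0.183, -0.571, 0.209] pointing down, gripper open.
Joint ranges: [-2.96, 2.96], [-0.89, 2.26], [0.02, 2.5], [-1.34, 4.48], [0, 2.73], [-2.66, 2.66]. Speed limits (rad/s): [2.39, 2.39, 2.79, 3.14, 3.14, 3.14].

### API

Orientations are given as a rotation vector (axis times angle).
In Python, from plant import read_state, read_camera, camera_params, close_job, silhouettes, tip_of, tip_reach gives the robot as it stands.
- The arm moves only by the shell command python3 -m creep 'ROWS' [FORCE]. ROWS is JSON, a list of rows, each a list of 5 numbers: the shift along the tool's x, y, z in m, then the turn about the tool's z in rad, then the closure in counts, from 0 (fully open) to 255 (shut). In form: [[dx, dy, dz, twist, gripper], ...]. A call has 1 to 12 rows; each row shifts and turns the commanded pose from where the row before left it, along the tool's axes as they then stand; what a row does not reach is not made up. A row lasts 1/12 s, in which the tool goes at most 41.7 mm and 7.16 degrees, less where a joint would pass 70% of its speed; a pose out of reach is approached as far as the arm can. A call is refused whole if a number of a shift passes 0.0417 or a number of a turn 0.125, either way. A call with a gripper value outside its range is refused whole. The fingers move at their own pace and stop on an object; FORCE is the grip in N (left out, the last holds). Time passes only in rows, so rows that do not move let the fingers close. It gives the time, the measured TCP pose, the force and the opening at its end, in the units of the state.
- read_state(): the state, without advancing time (a new reading comes with each control period).
- read_camera(name): name is "side" or "top" or "wrist"; returns the picture (420x560x3 uint8, red, green, blue); there is no depth.
- camera_params(name): a dict with "fov_y" (degrees; the focal length in pixels is half the picture's height over the tangent of half this angle, whatever the lens; pixels are square), "cx", "cy" (the principal point, pixels), "position" and "rotation" of the camera in the world. Camera axes: x right, y down, z forward; pixel columns grow to the right and rows downward; lengths in m; the calibration is good to about 2 mm. The wrist camera is an equidistant fisheye: a pixel r from the principal point sees the ray r / f radians off the axis. A picture is of the moment at which its call begins: read the wrist's pose just before it. camera_params takes no time and is no camera call; for the wrist camera it gives the pose at the moment of the call.
- close_job(): hands the job in, once; it reports no verdict.
Trained networks look in the newest picture that a camera, given by its name, has taken for a name from the list of things; names that differ only in an ending like _2 or _b are one class to them, and where a whole thing is asked for, a point or a joint stands for the part that bears it (a point fixed in the world has none). Each returns a list of dicts, best first, with "confidence" (0 to 1); they miss things now and then, are a little off and sometimes report something else, mostly with a low value. They report only what shows in the picture. A call takes as long as a camera call.
- silhouettes(camera, query): "region" (420x560 bool, what is visible of it) and "pixel" ([column, row] in pixels, amid what is visible of it).
- tip_of(camera, query): "pixel" ([column, row] in pixels: a listed point, or the origin of a listed thing).
The state is a dict: "t": time; "q": joint angles; "dq": joint speeds; "joint_torque": joint torques, N m; "tool_pos": TCP position; "orientation": TCP orientation; "force": force on the tool from outside, world axes, zero at the start; "wrist_torque": the same for the moment, N m; "opening": finger opening in m.
Only numpy, scipy, OpenCV 4.12 (cv2) and the standard library are available. Lean on these libraries where they do the work, as an engineer would, in place of code of your own. Each camera call takes 0.05 s, during which the arm holds its last target.

## Working session

There is one attempt and no reset: what is moved stays moved. The work goes in short steps, Python scripts to look and compute and a shell command to move; the robot and the scene stay as the last step left them, time stands still between calls to the robot, and variables do not carry over. Pictures are saved under pics/ and viewed, and the job is handed in when it is done.

```bash
mkdir -p pics; python3 - <<'E'
from plant import *
import cv2
print(read_state()); print(tip_reach if not callable(tip_reach) else tip_reach())
for n in ["top","side","wrist"]:
    im=read_camera(n); cv2.imwrite(f"pics/{n}0.png",im[:,:,::-1]); p=camera_params(n);print(n,p)
    for q in ["adjuster_grip","lock_rim","dial_rim"]:
        print(n,q,[(d["pixel"],round(d["confidence"],2)) for d in tip_of(n,q)[:3]])
    print(n,'sil',[(d["pixel"],int(d["region"].sum()),round(d["confidence"],2)) for d in silhouettes(n,"adjuster")[:3]])
E
```

```text
{'t': 0.0, 'q': array([-1.34637552e+00,  1.31134673e-01,  1.48927384e+00, -6.49599075e-06,
        1.52299341e+00, -8.53759442e-02]), 'dq': array([-8.10238431e-04,  8.37944808e-04,  9.27528392e-05,  1.95366450e-03,
       -7.22684744e-04, -1.21780751e-04]), 'joint_torque': array([ 7.86530236e-04, -5.59852159e+01, -4.91748583e+01,  7.65565876e-02,
        3.52286675e-02, -1.46019029e-04]), 'tool_pos': array([ 0.18282153, -0.57085682,  0.20790627]), 'orientation': array([-3.10219611e+00, -4.84406041e-01,  2.07471071e-04]), 'force': array([0.18193447, 0.14550094, 0.0045737 ]), 'wrist_torque': array([ 0.05384298, -0.00498516,  0.0029518 ]), 'opening': 0.09335411457401234}
0.011
top {'fov_y': 51.65874627105971, 'cx': 285.3847890452709, 'cy': 205.13849339646245, 'position': array([ 0.48865821, -0.07799558,  0.93621327]), 'rotation': array([-2.11955136,  2.15610694, -0.20640942])}
top adjuster_grip [([176.7, 231.7], 0.61)]
top lock_rim [([176.7, 180.3], 0.68)]
top dial_rim [([367.1, 210.5], 0.84)]
top sil [([175.4, 228.8], 253, 0.69)]
side {'fov_y': 49.61375145581823, 'cx': 286.7406987758671, 'cy': 206.1246865593844, 'position': array([ 0.53620101, -0.6443367 ,  0.71651011]), 'rotation': array([-2.35616672,  0.13207152, -0.06360195])}
side adjuster_grip [([270.2, 151.8], 0.77)]
side lock_rim [([314.1, 150.1], 0.64)]
side dial_rim [([312.2, 304.3], 0.59)]
side sil [([266.9, 157.0], 207, 0.69)]
wrist {'fov_y': 65.70646984690485, 'cx': 283.43666705891445, 'cy': 210.9763584119427, 'position': array([ 0.24765466, -0.5504287 ,  0.38252421]), 'rotation': array([ 2.37012708, -1.73133111, -0.21507767])}
wrist adjuster_grip []
wrist lock_rim []
wrist dial_rim []
wrist sil []
```

```bash
cat > h.py <<'E'
import numpy as np, cv2
from plant import *
from scipy.spatial.transform import Rotation as R
def ray(n,px,p=None):
    p=p or camera_params(n); f=210/np.tan(np.radians(p["fov_y"])/2)
    d=np.array([px[0]-p["cx"],px[1]-p["cy"]])/f
    if n=="wrist":
        r=np.linalg.norm(d); v=np.r_[d/max(r,1e-9)*np.sin(r),np.cos(r)]
    else: v=np.r_[d,1]
    return np.array(p["position"]),R.from_rotvec(p["rotation"]).apply(v)
def atz(n,px,z,p=None):
    o,v=ray(n,px,p); return o+v*(z-o[2])/v[2]
def proj(n,X,p=None):
    p=p or camera_params(n); f=210/np.tan(np.radians(p["fov_y"])/2)
    c=R.from_rotvec(p["rotation"]).inv().apply(np.array(X)-p["position"])
    if n=="wrist":
        rr=np.hypot(c[0],c[1]); a=np.arctan2(rr,c[2])*f/max(rr,1e-9); return np.array([p["cx"]+c[0]*a,p["cy"]+c[1]*a])
    return np.array([p["cx"]+f*c[0]/c[2],p["cy"]+f*c[1]/c[2]])
E
python3 - <<'E'
from h import *
print(atz("top",[176.7,231.7],.115),atz("side",[270.2,151.8],.115))
print(atz("top",[176.7,180.3],.109),atz("side",[314.1,150.1],.109))
print(atz("top",[367.1,210.5],.098),atz("side",[312.2,304.3],.098))
for n,c in [("top",(177,215)),("side",(280,155))]:
    im=cv2.imread(f"pics/{n}0.png"); u,v=c
    cr=im[v-60:v+60,u-80:u+80]; cv2.imwrite(f"pics/{n}0c.png",cv2.resize(cr,(800,600),interpolation=cv2.INTER_CUBIC))
E
```

```text
[0.58580877 0.1129193  0.115     ] [0.5923632  0.11446187 0.115     ]
[0.68718368 0.11682428 0.109     ] [0.68729619 0.1178405  0.109     ]
[ 0.6234659  -0.25453573  0.098     ] [ 0.62563006 -0.25556925  0.098     ]
```

View pics/top0.png

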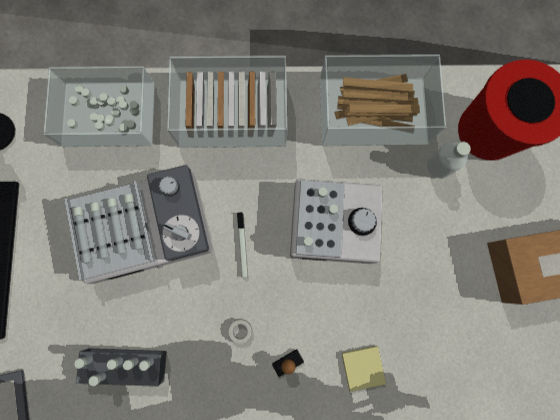

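View pics/side0.png

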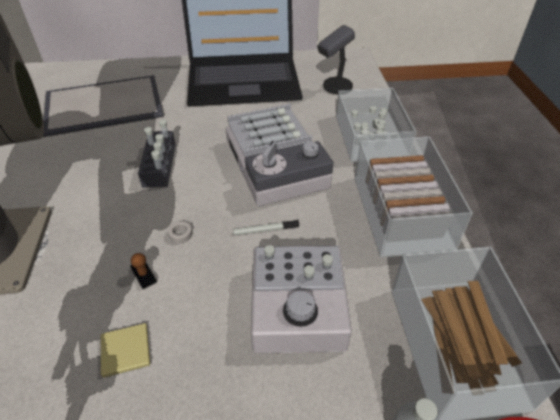

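View pics/wrist0.png

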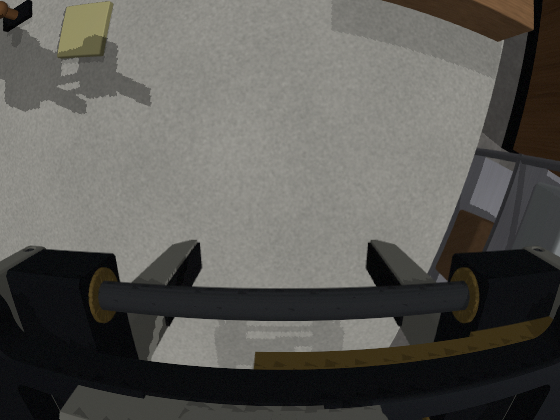

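View crops.

View pics/top0c.png

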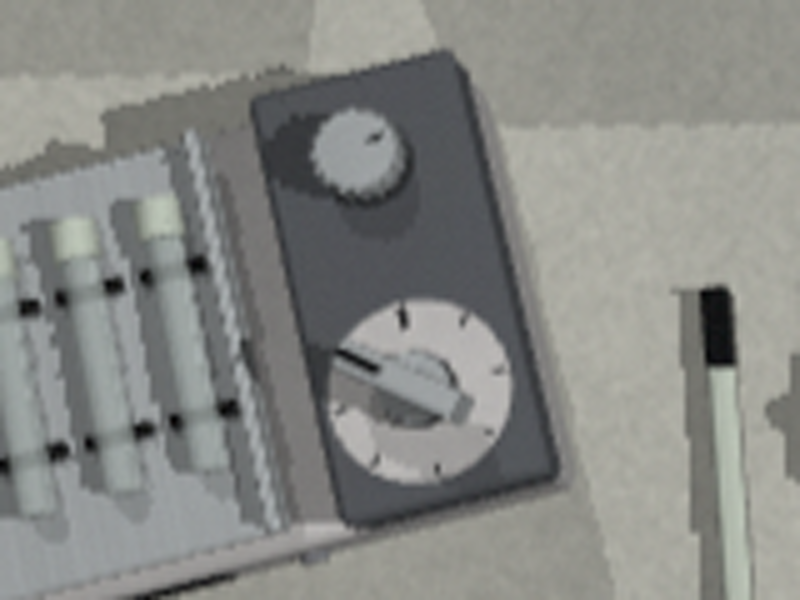

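View pics/side0c.png

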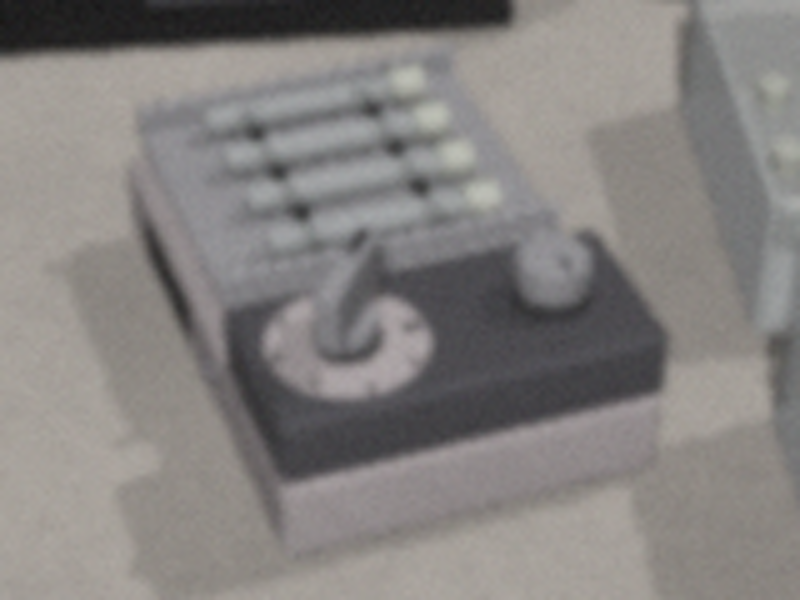

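```bash
python3 - <<'E'
from h import *
g=lambda u,v,z:atz("top",[97+u/5-.4,155+v/5-.4],z)
c=g(421,391,.086);t=g(403,316,.086)
# opposite ticks
print("disc c",c,"ticks centers",(g(403,316,.086)+g(437,468,.086))/2,(g(464,320,.086)+g(375,461,.086))/2,(g(499,370,.086)+g(338,409,.086))/2)
d=t-c;print("long tick ang",np.arctan2(d[1],d[0]))
a=g(337,352,.129);b=g(462,412,.129)
print("bar",a,b,(a+b)/2,np.linalg.norm(a-b),np.arctan2(*(a-b)[[1,0]]))
a=g(337,352,.129);b=g(378,369,.129);print("line",np.arctan2(*(a-b)[[1,0]]))
k=g(355,150,.109);print("lock centre",k)
s=lambda u,v,z:atz("side",[200+u/5-.4,95+v/5-.4],z)
print("side disc",s(348,346,.086),"line",s(360,238,.129),s(382,262,.129))
st=read_state();M=R.from_rotvec(st["orientation"]).as_matrix();print(M)
E
```

```text
disc c [0.58693818 0.11160123 0.086     ] ticks centers [0.5867304  0.11202649 0.086     ] [0.58730971 0.11209145 0.086     ] [0.58756101 0.11252392 0.086     ]
long tick ang 0.25456463024525855
bar [0.59711403 0.13358176 0.129     ] [0.57386973 0.08664613 0.129     ] [0.58549188 0.11011395 0.129     ] 0.0523760509459885 1.110965821632967
line 1.1639866403111512
lock centre [0.67886192 0.13423043 0.109     ]
side disc [0.58924399 0.11001966 0.086     ] line [0.59690274 0.12893026 0.129     ] [0.60456128 0.11154    0.129     ]
[[ 9.52404276e-01  3.04837816e-01  1.28322748e-05]
 [ 3.04837816e-01 -9.52404276e-01 -1.15508808e-05]
 [ 8.70036812e-06  1.49128709e-05 -1.00000000e+00]]
```

```bash
python3 -m creep '[[0.025,-0.022,0,0,0],[0.025,-0.022,0,0,0],[0.025,-0.022,0,0,0],[0.025,-0.022,0,0,0],[0.025,-0.022,0,0,0],[0.025,-0.022,0,0,0],[0.025,-0.022,0,0,0],[0.025,-0.022,0,0,0],[0.025,-0.022,0,0,0],[0.025,-0.022,0,0,0],[0.025,-0.022,0,0,0],[0.025,-0.022,0,0,0]]' 20
```

```text
t: 1.75
tool_pos: [0.3888, -0.2271, 0.2093]
orientation: [3.103, 0.484, 0.001]
force: [1.7, -1.0, 0.9]
opening: 0.093
```

```bash
python3 -m creep '[[0.025,-0.022,0,0,0],[0.025,-0.022,0,0,0],[0.025,-0.022,0,0,0],[0.025,-0.022,0,0,0],[0.025,-0.022,0,0,0],[0.025,-0.022,0,0,0],[0.025,-0.022,0,0,0],[0.025,-0.022,0,0,0],[0.025,-0.022,0,0,0],[0,0,0,0,0],[0,0,0,0,0],[0,0,0,0,0]]'
```

```text
t: 2.75
tool_pos: [0.5418, 0.0285, 0.2088]
orientation: [3.104, 0.486, -0.001]
force: [-1.2, -0.4, -0.2]
opening: 0.093
```

```bash
python3 - <<'E'
from h import *
p=camera_params("wrist"); im=read_camera("wrist"); cv2.imwrite("pics/w1.png",im[:,:,::-1])
for q in ["adjuster_grip","lock_rim"]:
    r=tip_of("wrist",q)[:2]; print(q,[(d["pixel"],round(d["confidence"],2),atz("wrist",d["pixel"],.115 if q[0]=="a" else .109,p)) for d in r])
print(proj("wrist",[.587,.112,.115],p))
E
```

```text
adjuster_grip [([203.0, 129.2], 0.93, array([0.58867612, 0.11395684, 0.115     ]))]
lock_rim [([231.0, 20.4], 0.79, array([0.686197  , 0.12178881, 0.109     ]))]
[204.6178367  131.74937492]
```

View pics/w1.png

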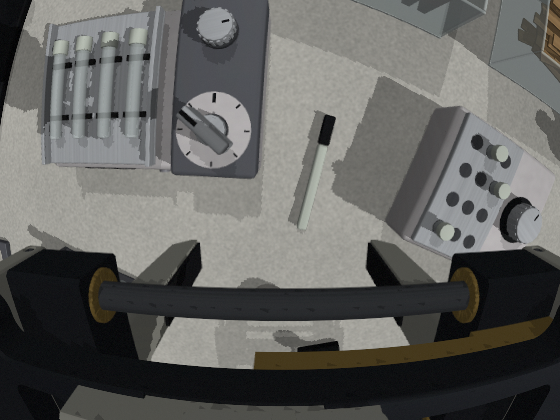

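```bash
python3 - <<'E'
import cv2
im=cv2.imread("pics/w1.png"); cv2.imwrite("pics/w1c.png",cv2.resize(im[80:180,145:278],(798,600),interpolation=cv2.INTER_CUBIC))
E
```

```text
(no output)
```

View pics/w1c.png

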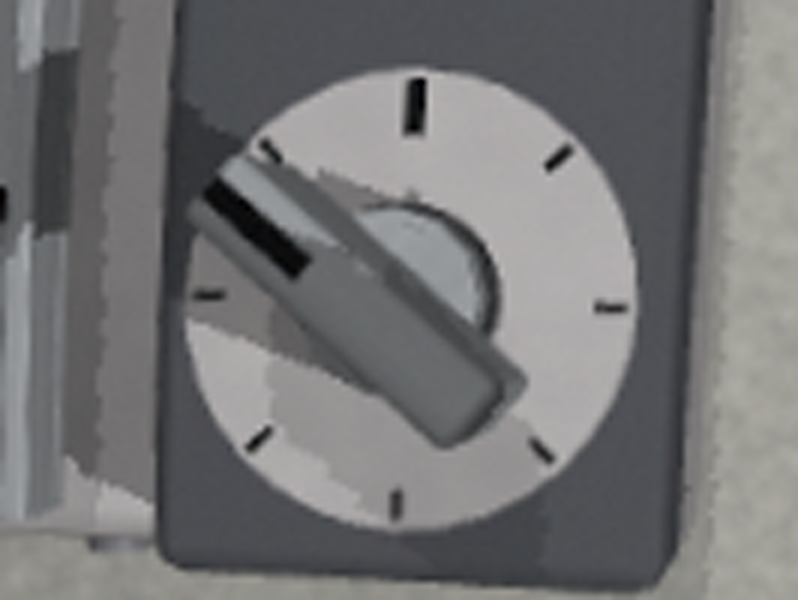

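```bash
python3 - <<'E'
from h import *
p=camera_params("wrist")
g=lambda u,v,z:atz("wrist",[145+(u+.5)/6-.5,80+(v+.5)/6-.5],z,p)
P=[(415,105),(397,505),(558,158),(259,440),(611,308),(209,295),(270,152),(541,451)]
G=np.array([g(u,v,.086) for u,v in P]); print("c",G.mean(0),[(G[i]+G[i+1])[:2]/2 for i in (0,2,4,6)])
d=G[0]-G[1];print("tick0",np.arctan2(d[1],d[0]))
for a,b in [((210,187),(303,270)),((205,190),(475,425))]:
  A,B=g(*a,.129),g(*b,.129); d=A-B; print(A,B,np.linalg.norm(d),np.arctan2(d[1],d[0]))
s=read_state();M=R.from_rotvec(s["orientation"]).as_matrix();print(s["tool_pos"],M[:,0])
E
```

```text
c [0.58873992 0.11166328 0.086     ] [array([0.58811149, 0.11148236]), array([0.58892938, 0.11172498]), array([0.58896538, 0.11154785]), array([0.58895342, 0.11189792])]
tick0 0.2437745788799247
[0.59901488 0.1328641  0.129     ] [0.59160197 0.11704523 0.129     ] 0.01746963460840548 1.1325729629589347
[0.59845587 0.13343644 0.129     ] [0.57821725 0.08875565 0.129     ] 0.04905073701059674 1.145483283587934
[0.5417665  0.02752335 0.20906233] [9.52838249e-01 3.03478617e-01 5.59376851e-06]
```

```bash
python3 -m creep '[[0.023,-0.022,0,0,0],[0.023,-0.022,0,0,0],[0.0238,-0.0219,0,0,0],[0,0,0,-0.104,0],[0,0,0,-0.104,0],[0,0,0,-0.104,0],[0,0,0,-0.104,0],[0,0,0,-0.104,0],[0,0,0,-0.104,0],[0,0,0,-0.104,0],[0,0,0,-0.104,0],[0,0,0,0,0]]'; python3 - <<'E'
from h import *
s=read_state();M=R.from_rotvec(s["orientation"]).as_matrix();print(s["tool_pos"],M[:,0],np.arctan2(M[1,0],M[0,0]))
e=M.T@(np.array([.588,.1115,.108])-s["tool_pos"]);print(e,s["wrist_torque"],s["q"])
p=camera_params("wrist"); im=read_camera("wrist"); cv2.imwrite("pics/w2.png",im[:,:,::-1])
print(tip_of("wrist","adjuster_grip")[:1],proj("wrist",[.588,.1115,.115],p))
E
```

```text
t: 3.9
tool_pos: [0.5884, 0.1114, 0.2092]
orientation: [2.64, 1.702, 0.0]
force: [-0.8, 0.1, 0.4]
opening: 0.0932
[0.58840465 0.11144721 0.20916287] [4.13002559e-01 9.10729865e-01 1.21323591e-05] 1.145047848562791
[-0.00012027 -0.00041578  0.10116277] [-0.02347384 -0.01190128 -0.00499561] [ 1.01664265e-01  1.27016055e-01  1.49146149e+00 -1.16276812e-04
  1.52289160e+00  5.27418300e-01]
[{'pixel': [283.9, 208.8], 'confidence': 0.55}] [282.6316479  211.94301507]
```

View pics/w2.png

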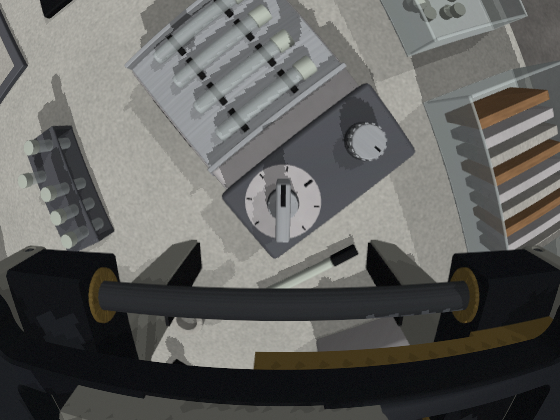

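```bash
python3 -m creep '[[0,0,0.02,0,120],[0,0,0.02,0,120],[0,0,0.02,0,120],[0,0,0.02,0,120],[0,0,0.02,0,120],[0,0,0,0,120],[0,0,0,0,160],[0,0,0,0,180],[0,0,0,0,200],[0,0,0,0,255],[0,0,0,0,255],[0,0,0,0,255]]' 20; python3 - <<'E'
from h import *
s=read_state();M=R.from_rotvec(s["orientation"]).as_matrix();print(s["tool_pos"],np.arctan2(M[1,0],M[0,0]),s["wrist_torque"])
E
```

```text
t: 5.0
tool_pos: [0.589, 0.1127, 0.1099]
orientation: [2.643, 1.697, 0.002]
force: [-0.7, 0.1, 0.2]
opening: 0.0177
[0.58903287 0.11272944 0.10986114] 1.1415833962754385 [ 0.02583445 -0.03338206 -0.03661909]
```

```bash
python3 -m creep '[[0,0,0,0,255],[0,0,0,0,255],[0,0,0,0,255],[0,0,0,0,255],[0,0,0,0,255]]' 20; python3 - <<'E'
from h import *
s=read_state();M=R.from_rotvec(s["orientation"]).as_matrix();print(s["tool_pos"],np.arctan2(M[1,0],M[0,0]),s["wrist_torque"])
E
```

```text
t: 5.42
tool_pos: [0.5884, 0.1129, 0.1095]
orientation: [-2.643, -1.698, -0.0]
force: [-3.9, 0.6, 6.4]
opening: 0.0116
[0.58843574 0.11293342 0.10951904] 1.1419018287009688 [ 0.11834323  0.61260658 -0.07001809]
```

```bash
python3 -m creep '[[0,0,0,0.07,255],[0,0,0,0.07,255],[0,0,0,0.07,255],[0,0,0,0.07,255],[0,0,0,0.07,255],[0,0,0,0.07,255],[0,0,0,0.07,255],[0,0,0,0.07,255],[0,0,0,0.07,255],[0,0,0,0.07,255],[0,0,0,0,255],[0,0,0,0,255]]' 20; python3 - <<'E'
from h import *
s=read_state();M=R.from_rotvec(s["orientation"]).as_matrix();print(s["tool_pos"],np.arctan2(M[1,0],M[0,0]),s["wrist_torque"])
E
```

```text
t: 6.42
tool_pos: [0.5887, 0.1127, 0.1095]
orientation: [3.065, 0.69, 0.001]
force: [-2.4, -0.5, 4.7]
opening: 0.0115
[0.58871648 0.11265759 0.10951901] 0.4429813692528389 [-0.02476011  0.42182398 -0.04028286]
```

Now small steps past the expected stop (tool angle about 0.24), watching the torque.

```bash
python3 -m creep '[[0,0,0,0.04,255],[0,0,0,0.04,255],[0,0,0,0.04,255],[0,0,0,0.04,255],[0,0,0,0,255],[0,0,0,0,255]]' 20; python3 - <<'E'
from h import *
s=read_state();M=R.from_rotvec(s["orientation"]).as_matrix();print(s["tool_pos"],np.arctan2(M[1,0],M[0,0]),s["wrist_torque"],s["joint_torque"][5])
E
python3 -m creep '[[0,0,0,0.03,255],[0,0,0,0.03,255],[0,0,0,0,255],[0,0,0,0,255]]' 20; python3 - <<'E'
from h import *
s=read_state();M=R.from_rotvec(s["orientation"]).as_matrix();print(s["tool_pos"],np.arctan2(M[1,0],M[0,0]),s["wrist_torque"],s["joint_torque"][5])
E
```

```text
t: 6.92
tool_pos: [0.5887, 0.1126, 0.1095]
orientation: [3.11, 0.443, 0.001]
force: [-1.3, -0.6, 5.6]
opening: 0.0119
[0.58874183 0.11256553 0.10952824] 0.2832856492355047 [-0.14131352  0.43978348 -0.08339897] 0.16556526068598032
t: 7.25
tool_pos: [0.5887, 0.1125, 0.1095]
orientation: [3.122, 0.351, 0.001]
force: [-3.6, -0.8, 5.5]
opening: 0.0121
[0.58874033 0.11254291 0.10949819] 0.22375214201805646 [-0.11214925  0.40404937  0.27962495] 0.4353487305343151
```

```bash
python3 -m creep '[[0,0,0,0.03,255],[0,0,0,0.02,255],[0,0,0,0,255],[0,0,0,0,255]]' 20; python3 - <<'E'
from h import *
s=read_state();M=R.from_rotvec(s["orientation"]).as_matrix();print(s["tool_pos"],np.arctan2(M[1,0],M[0,0]),s["wrist_torque"],s["joint_torque"][5])
im=read_camera("wrist"); cv2.imwrite("pics/w3.png",im[:,:,::-1])
im=read_camera("side"); cv2.imwrite("pics/s3.png",cv2.resize(im[80:180,203:336,::-1],(798,600)))
E
```

```text
t: 7.58
tool_pos: [0.5889, 0.1126, 0.1095]
orientation: [3.129, 0.272, 0.001]
force: [-2.1, -0.4, 5.6]
opening: 0.0121
[0.58889436 0.11257738 0.10949123] 0.17321173737724274 [-0.06661729  0.3452945   0.38647463] 0.5153504759073257
```

View pics/w3.png

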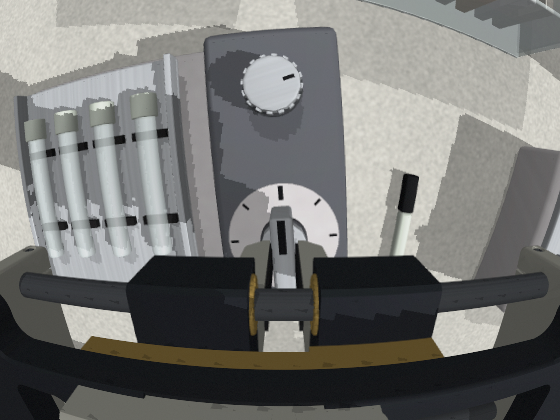

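```bash
python3 -m creep '[[0,0,0,-0.08,255],[0,0,0,-0.08,255],[0,0,0,-0.08,255],[0,0,0,-0.08,255],[0,0,0,-0.08,255],[0,0,0,-0.08,255],[0,0,0,-0.08,255],[0,0,0,-0.08,255],[0,0,0,-0.08,255],[0,0,0,-0.08,255],[0,0,0,-0.02,255],[0,0,0,0,255]]' 20; python3 - <<'E'
from h import *
s=read_state();M=R.from_rotvec(s["orientation"]).as_matrix();print(s["tool_pos"],np.arctan2(M[1,0],M[0,0]),s["wrist_torque"],s["joint_torque"][5])
im=read_camera("wrist"); cv2.imwrite("pics/w4.png",im[:,:,::-1])
E
```

```text
t: 8.68
tool_pos: [0.5886, 0.113, 0.1095]
orientation: [-2.761, -1.499, -0.001]
force: [-3.0, 1.0, 6.5]
opening: 0.0117
[0.58862232 0.11300588 0.10952502] 0.9946086309917762 [ 0.14393486  0.5522895  -0.02659528] -0.7519339956343174
```

View pics/w4.png

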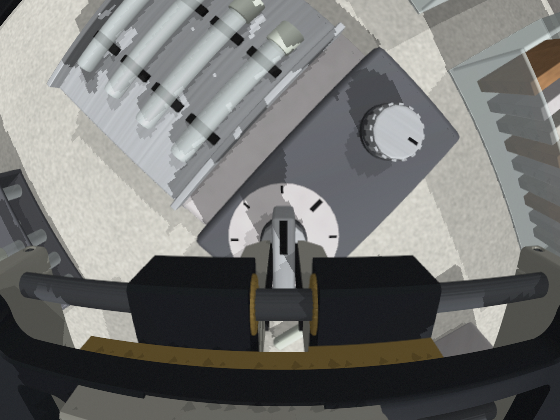

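The dark line points at the tick one place (45°) from the long tick. Release and rise.

```bash
python3 -m creep '[[0,0,0,0,200],[0,0,0,0,150],[0,0,0,0,120],[0,0,0,0,120],[0,0,0,0,120],[0,0,0,0,120],[0,0,-0.02,0,120],[0,0,-0.02,0,120],[0,0,-0.02,0,120],[0,0,-0.02,0,120],[0,0,-0.02,0,120],[0,0,0,0,120]]'; python3 - <<'E'
from h import *
p=camera_params("wrist")
im=read_camera("wrist"); cv2.imwrite("pics/w5.png",im[:,:,::-1]); u,v=proj("wrist",[.588,.1115,.1],p).astype(int);print(u,v)
np.save("p5.npy",p,allow_pickle=True)
u0,v0=u-66,v-50; print(u0,v0); cv2.imwrite("pics/w5c.png",cv2.resize(im[v0:v0+100,u0:u0+133,::-1],(798,600),interpolation=cv2.INTER_CUBIC))
for q in ["lock_rim","dial_rim"]:
  for n,z in [("top",0),("side",0),("wrist",0)]:
    if n!="wrist": read_camera(n)
    r=tip_of(n,q)[:1]; print(n,q,[(d["pixel"],d["confidence"],atz(n,d["pixel"],.109 if q[0]=="l" else .098)) for d in r])
E
```

```text
t: 9.73
tool_pos: [0.5909, 0.1129, 0.2142]
orientation: [2.761, 1.494, 0.011]
force: [0.4, -0.9, 1.4]
opening: 0.0493
280 209
214 159
top lock_rim [([177.4, 178.8], 0.63, array([0.69016526, 0.11554   , 0.109     ]))]
side lock_rim [([315.8, 147.9], 0.73, array([0.6921531 , 0.12501324, 0.109     ]))]
wrist lock_rim [([369.9, 143.0], 0.82, array([0.68125354, 0.12188834, 0.109     ]))]
top dial_rim [([367.4, 210.6], 0.64, array([ 0.62325765, -0.25511653,  0.098     ]))]
side dial_rim [([313.7, 304.5], 0.72, array([ 0.627931  , -0.25619369,  0.098     ]))]
wrist dial_rim []
```

View pics/w5c.png

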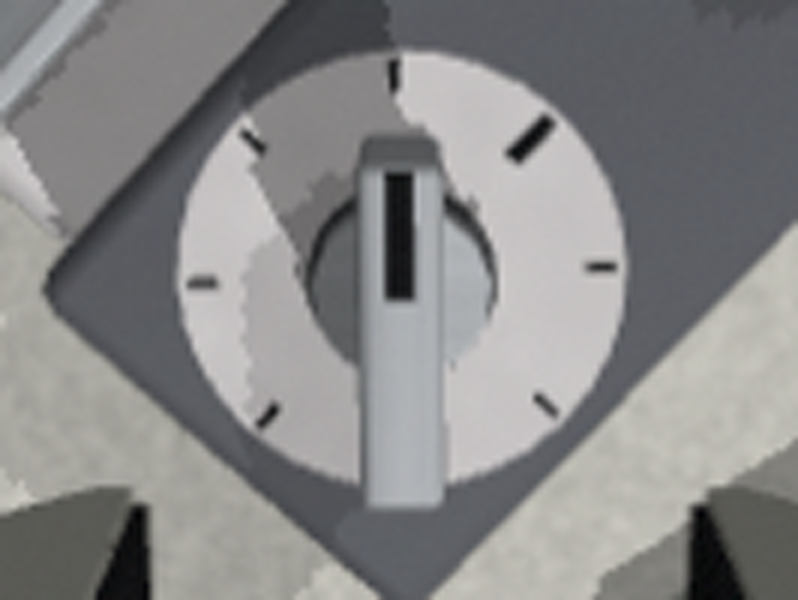

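The pictures show the bar lying within about 3° of the 45° tick, and the arm is clear of everything. Handing in.

```bash
python3 -c "
from plant import *
print(read_state()['t']); print(close_job())"
```

```text
10.2833
the job is handed in; nothing more can be done
None
```

I turned the screw clockwise until it bottomed, backed it off by about an eighth of a turn and let go. I handed the job in at about 10.3 s.

- **Bottoming:** The bar started at about 0.89 rad. As the tool reached the long tick's direction (about 0.24 rad), the wrist torque about the vertical changed from about -0.08 to +0.28, then to +0.39 N m as I turned a little further. The wrist picture showed the dark line pointing at the long tick.
- **Back-off:** After release, the wrist picture shows the dark line within about 3° of the 45° tick, so roughly 0.76 rad against a target of 0.785. The gripper is open and about 100 mm above the grasp height, touching nothing.
- **Round knobs:** I never touched either one. The networks' dial rim positions before and after agree to about 2 mm.
- **Disagreement:** The lock rim readings do not agree as well. They moved about 3 mm in the top picture and about 9 mm in the side picture. The two later readings also lie about 10 mm apart, so I put this down to network noise. The knob's mark still looks the same against the block in the wrist pictures, though I did not measure it.

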